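# Line up the bench tools by length in the tool rest

### The job

Set the four steel tools from the green mat out on the tool rest in order of length: the shortest in the notches next to the brass button, then the next longer, and so on to the longest at the far end. Each tool lies across both wooden rails, down in its own pair of notches and centred on the rails (either end may point forward); set them down rather than dropping them, and leave the oil bottle, the tape roll and the bearing alone.

Things in the scene. Friction and masses are not known exactly. Their poses are not given: they have to be found in the camera images.
- mill_70: the shortest of the four: a small end mill: bright steel rod lying flat, 70 mm long, 12 mm thick (12 mm high). Origin: under its middle, on its underside; its y axis runs along its length, z up.
- mill_90: second in length: the thickest tool, an end mill, bright steel rod lying flat, 90 mm long, 19 mm thick. Origin and axes as mill_70.
- punch_112: third in length: slim dark centre punch with a pointed end, lying flat, 112 mm long, 11 mm thick. Origin and axes as mill_70.
- reamer_142: the reamer, longest of the four: slim steel rod with a narrower neck at its middle, lying flat, 142 mm long, 14 mm thick. Origin and axes as mill_70. (All four act as square bars and do not roll; at the start they lie side by side, 70 mm or more apart, on a fixed green bench mat 3 mm thick.)
- tool_rest: fixed rest: base plate 74 x 352 x 6 mm with two wooden rails along its y at x = -24 and +24 mm, 10 mm thick, an open gap of 38 mm between them (room for fingers). Four facing pairs of notches at y = -102, -34, 34, 102 mm: floors 34 mm wide at z = 32 mm, black teeth to z = 41 mm. Tools lie across both rails, along the x of the rest. Origin: centre of the underside, on the table; z up.
- brass_button: fixed domed round brass button, 28 mm across, 12 mm high, on the base plate of the rest beyond one end of the rails (x = 0, y = +155 or -155 mm of the rest; a flat square steel plate lies at the other end). The notches next to it are 53 mm away, the others 121, 189, 257 mm. Origin: centre of its underside, 6 mm above the table.
- oil_bottle: bystander: loose upright oil bottle with a red spout, 50 mm across, 142 mm tall. Origin: centre of its underside.
- tape_roll: bystander: loose roll of masking tape lying flat, 104 mm across, 24 mm high. Origin: centre of its underside.
- bearing: bystander: loose ball bearing lying flat, 52 mm across, 15 mm high. Origin: centre of its underside.
Things that resemble listed ones, but are neither listed nor needed, are in the scene too. What is shaped like the reamer_142 but orange is not meant.

How it is judged:
By the outcome, as a careful person would: the job done as asked, in the order asked, and still so for the second after the job is handed in, with the robot touching nothing.
It also fails if it takes over 96 s, if anything falls off the work surface, if the arm or the gripper's body presses on something with over 40 N, if the wrist force passes 120 N, or if a joint passes its speed limit or range.

### The arm

A 6-joint arm with a two-finger parallel gripper is mounted at the origin on the work surface; the furniture and walls round the work are solid. World frame = base frame: x ahead of the robot, y to its left, z up, the work surface at z = 0. Lengths are in m, angles in rad, forces in N, time in s.
With the tool pointing down it reaches from about 0.2 to 0.875 m from the base axis. Payload 3.4 kg.
Tool frame: the origin (TCP) lies between the finger pads; the fingertips stand 25 mm ahead of it and the grasp point (between the pads) lies 6 mm ahead of it (r.nose_length is the z of the fingertips in the tool frame, in m); z points along the fingers, y is the line along which they close (so a half turn about z gives the same grasp; the last joint's range is limited). The gripper opens to 94 mm and grips with 3 to 60 N. Pads are 16 mm wide; open, the fingers measure 119 mm over their backs; the gripper's body (75 mm by 177 mm) begins 78 mm behind the grasp point.
Start: joints at [-1.466, 0.276, 1.505, -0, 1.361, -0.121], TCP at [0.129, -0.56, 0.23] pointing down, gripper open.
Joint ranges: [-2.89, 2.89], [-0.75, 2.08], [0.22, 2.7], [-1.18, 4.32], [0.11, 2.71], [-2.7, 2.7]. Speed limits (rad/s): [2.57, 2.57, 3.14, 3.14, 3.14, 3.14].

### API

Orientations are given as a unit quaternion [w, x, y, z].
In Python, from plant import r, gripper_to, inverse_kinematics, vision, models, telemetry gives the robot as it stands. Calls block until the motion is done:
- r.move_to(position, orientation): joint-space move of the TCP to a pose.
- r.move_l(position, rot=None, vel=0.15, guard=None): straight line of the TCP; rot=None keeps the orientation; vel is the mean speed in m/s. With guard (N) it stops when the force on the tool has changed by that much, and returns True; else False.
- r.movej(angles): joint-space move.
- gripper_to(opening, f_grip=None): finger opening in m; f_grip is the grip in N (None keeps the last); returns when the fingers have stopped.
- r.hold(seconds).
- inverse_kinematics(position, orientation): joint angles nearest the present ones, or None.
- vision.snapshot(name): name is "side" or "top" or "wrist"; returns the picture (480x640x3 uint8, red, green, blue); there is no depth.
- vision.get_calibration(name): a dict with "fx", "fy", "cx", "cy" (pixels), "D" ([k1, k2, p1, p2, k3] as OpenCV has them; the pictures are not rectified), "position" and "orientation" of the camera in the world. Camera axes: x right, y down, z forward; pixel columns grow to the right and rows downward; lengths in m; the calibration is good to about 2 mm. A picture is of the moment at which its call begins: read the wrist's pose just before it. get_calibration takes no time and is no camera call; for the wrist camera it gives the pose at the moment of the call.
A pose or a line that the arm cannot do raises r.PlanningError and nothing moves.
- r.sign_off(): hands the job in; it is judged then, once.
Trained networks look in the newest picture that a camera, given by its name, has taken for a name from the list of things; names that differ only in an ending like _2 or _b are one class to them, and where a whole thing is asked for, a point or a joint stands for the part that bears it (a point fixed in the world has none). Each returns a list of dicts, best first, with "score" (0 to 1); they miss things now and then, are a little off and sometimes report something else, mostly with a low value. They report only what shows in the picture. A call takes as long as a camera call. They do not tell look-alikes from the thing itself.
- models.boxes_of(thing, camera): "at" ([x, y, z] in m, in world coordinates, good to about 4 mm: the middle of the surface that is visible of it).
- models.regions_of(thing, camera): "pixels" (480x640 bool, what is visible of it).
- models.mark_of(thing, camera): "at" ([x, y, z] in m, in world coordinates, good to about 4 mm: a listed point, or the origin of a listed thing).
Readings, each from a call of its own:
- telemetry.current_t(): time.
- telemetry.current_joints(): joint angles.
- telemetry.current_dq(): joint speeds.
- telemetry.current_joint_efforts(): joint torques, N m.
- telemetry.current_ee_pos(): TCP position.
- telemetry.current_tool_rot(): TCP orientation.
- telemetry.current_wrist_force(): force on the tool from outside, world axes, zero at the start.
- telemetry.current_torque(): the same for the moment, N m.
- telemetry.current_opening(): finger opening in m.
- telemetry.current_finger_force(): force on a finger pad.
Only numpy, scipy, OpenCV 4.12 (cv2) and the standard library are available. Lean on these libraries where they do the work, as an engineer would, in place of code of your own. Each camera call takes 0.05 s, during which the arm holds its last target. There are 200 camera calls.

## Working session

There is one attempt and no reset: what is moved stays moved. The work goes in short steps, each a Python script; the robot and the scene stay as the last script left them, time stands still between calls to the robot, and variables do not carry over. Pictures are saved under pics/ and viewed, at most 14 in all, crops included, and the job is handed in when it is done.

```bash
mkdir -p pics; ls
python3 - <<'E'
from plant import r, gripper_to, inverse_kinematics, vision, models, telemetry
import cv2
for n in ["top","side"]:
    im=vision.snapshot(n); cv2.imwrite(f"pics/{n}0.png",im[:,:,::-1])
    c=vision.get_calibration(n); print(n,c)
    for t in ["mill_70","mill_90","punch_112","reamer_142","tool_rest","brass_button"]:
        print(t,[( [round(float(v),3) for v in d["at"]],round(d["score"],2)) for d in models.mark_of(t,n)])
print(telemetry.current_t(),telemetry.current_tool_rot())
E
```

```text
pics
top {'fx': 442.5340604451353, 'fy': 442.5340604451353, 'cx': 319.3183481311975, 'cy': 241.16730476013197, 'D': array([0.01608452, 0.        , 0.        , 0.        , 0.        ]), 'position': array([0.1275619 , 0.07610513, 1.29796193]), 'orientation': array([-0.06790459,  0.70460595, -0.70356257,  0.06260306])}
mill_70 [([0.433, -0.176, 0.003], 0.44), ([0.434, -0.255, 0.004], 0.4)]
mill_90 [([0.433, -0.176, 0.003], 0.44), ([0.434, -0.255, 0.004], 0.4)]
punch_112 [([0.387, 0.513, -0.004], 0.61), ([0.457, -0.337, 0.003], 0.57)]
reamer_142 [([0.296, 0.182, 0.001], 0.75)]
tool_rest [([0.461, 0.197, -0.0], 0.86)]
brass_button [([0.479, 0.041, 0.006], 0.46)]
side {'fx': 443.7690182690215, 'fy': 443.7690182690215, 'cx': 320.2987686079952, 'cy': 254.83496674551586, 'D': array([0.02098013, 0.        , 0.        , 0.        , 0.        ]), 'position': array([ 0.21826237, -0.8663241 ,  0.60483354]), 'orientation': array([-0.49915017,  0.86143461, -0.08650454,  0.03600675])}
mill_70 [([0.433, -0.179, 0.007], 0.98), ([0.445, -0.252, 0.002], 0.67)]
mill_90 [([0.433, -0.179, 0.007], 0.98), ([0.445, -0.252, 0.002], 0.67)]
punch_112 [([0.454, -0.341, 0.003], 0.93), ([0.286, -0.292, -0.003], 0.3)]
reamer_142 [([0.295, 0.182, -0.004], 0.71), ([0.459, -0.1, 0.001], 0.63), ([0.453, -0.336, 0.004], 0.29)]
tool_rest [([0.457, -0.097, 0.002], 0.67)]
brass_button [([0.478, 0.041, 0.005], 0.62)]
0.7 [5.01068321e-05 9.93635229e-01 1.12645593e-01 4.94516166e-06]
```

View pics/top0.png

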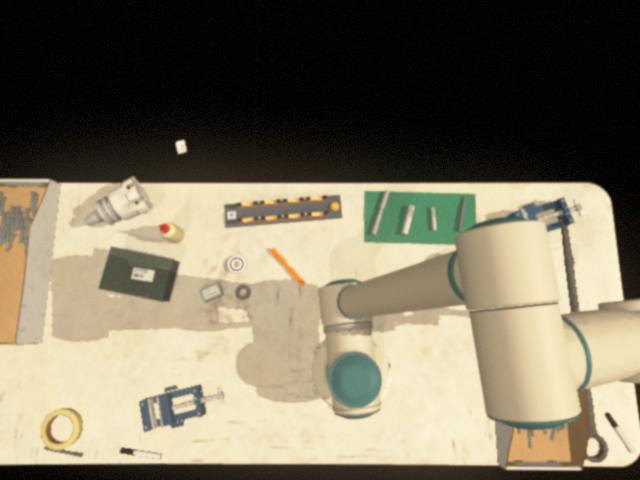

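View pics/side0.png

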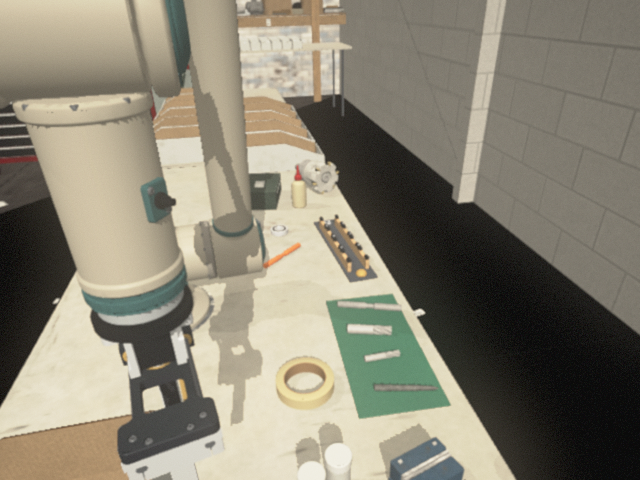

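The mat carries, left to right in the top view, the reamer (380,213), mill_90 (408,219), mill_70 (433,217) and punch (462,214). The rest is at (283,210), with the brass button at its right end (336,206) and the steel plate at (232,214). The orange reamer look-alike is at (286,266), off the mat, so it is ruled out. Other pens and rods lie at (62,452) and (140,453). The next step is a close look from the wrist.

```bash
cat > h.py <<'E'
from plant import r, gripper_to, inverse_kinematics, vision, models, telemetry
import numpy as np, cv2
from scipy.spatial.transform import Rotation as R
def q(a):  # tool down; tool x along world heading a
    v=(R.from_euler('z',a)*R.from_euler('x',np.pi)).as_quat(); return np.r_[v[3],v[:3]]
def snap(cam,fn=None):
    c=vision.get_calibration(cam); im=vision.snapshot(cam)
    if fn: cv2.imwrite("pics/"+fn,im[:,:,::-1])
    return im,c
def to_plane(c,px,z):
    K=np.array([[c["fx"],0,c["cx"]],[0,c["fy"],c["cy"]],[0,0,1]])
    n=cv2.undistortPoints(np.asarray(px,float).reshape(-1,1,2),K,c["D"])[:,0]
    w,x,y,zz=c["orientation"]; d=R.from_quat([x,y,zz,w]).apply(np.c_[n,np.ones(len(n))])
    p=np.asarray(c["position"]); return (p+d*((z-p[2])/d[:,2])[:,None])[:,:2]
def rects(thing,c,z,cam="wrist"):  # (centre, long-axis heading in (-90,90], length, width, score)
    out=[]
    for d in models.regions_of(thing,cam):
        v,u=np.nonzero(d["pixels"])
        if len(u)<30: continue
        (m,(a,b),t)=cv2.minAreaRect((to_plane(c,np.c_[u,v],z)*1000).astype(np.float32))
        if a<b: a,b,t=b,a,t+90
        t=(t+90)%180-90
        out.append((round(m[0]/1000,4),round(m[1]/1000,4),round(t,1),round(a),round(b),round(d["score"],2)))
    return out
TOOLS={"mill_70":12,"mill_90":19,"punch_112":11,"reamer_142":14}
E
python3 - <<'E'
from h import *
r.move_to([0.40,-0.22,0.34],q(0)); im,c=snap("wrist","w1.png"); print(c["position"],c["orientation"])
for t,h in TOOLS.items(): print(t,rects(t,c,.003+h/1000))
r.move_to([0.42,0.19,0.34],q(0)); im,c=snap("wrist","w2.png")
for t in ["tool_rest","brass_button"]: print(t,[(np.round(d["at"],4),round(d["score"],2)) for d in models.mark_of(t,"wrist")])
print("rest",rects("tool_rest",c,.035),"btn",rects("brass_button",c,.012)); print(telemetry.current_t())
E
```

```text
[ 0.48433179 -0.22060895  0.49369969] [-0.10334405 -0.69885311  0.70011623  0.10373813]
mill_70 [(0.434, -0.1775, -16.4, 91, 20, 0.92)]
mill_90 [(0.4347, -0.1781, -16.4, 90, 20, 0.92)]
punch_112 [(0.4539, -0.3354, -11.9, 108, 13, 0.68)]
reamer_142 [(0.4582, -0.0961, -18.4, 141, 14, 0.7), (0.3002, 0.1744, 42.8, 140, 19, 0.65)]
tool_rest [(array([ 0.4661,  0.1951, -0.0035]), 0.88)]
brass_button [(array([0.4802, 0.0387, 0.0062]), 0.83)]
rest [(0.4664, 0.1976, -84.9, 331, 72, 0.84)] btn [(0.4774, 0.044, 47.8, 27, 27, 0.66)]
4.3667
```

```bash
python3 -c "
import cv2,numpy as np
cv2.imwrite('pics/w12.png',np.hstack([cv2.resize(cv2.imread(f'pics/w{i}.png'),(400,300),interpolation=cv2.INTER_AREA) for i in (1,2)]))"
```

```text
(no output)
```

View pics/w1.png

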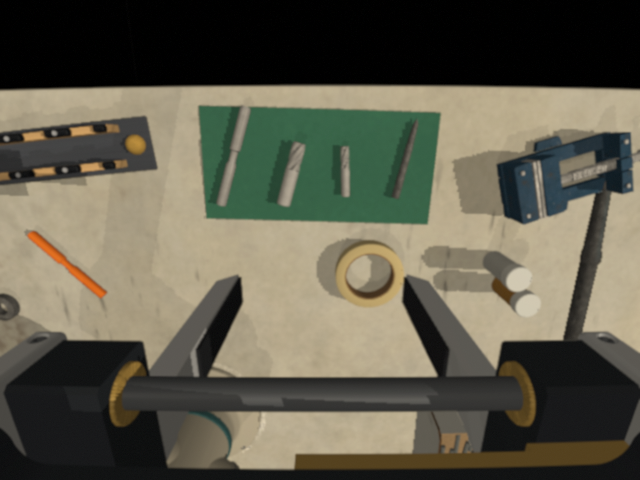

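View pics/w2.png

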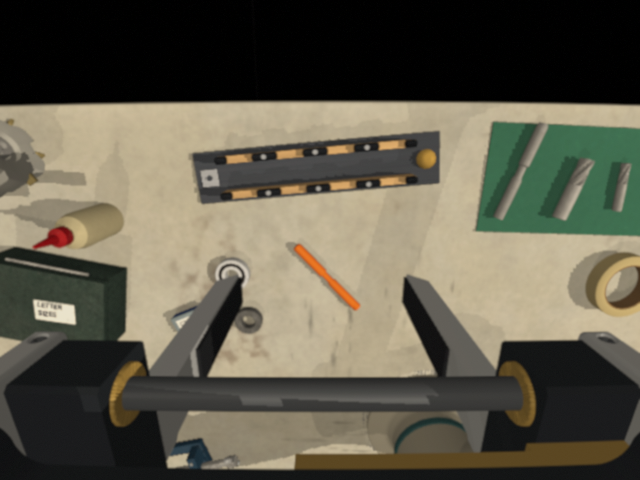

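w1 shows the reamer (235,155), mill_90 (291,174), mill_70 (345,170) and punch (405,160) on the mat, with a tape roll at (370,275). w2 shows the rest between its plate (209,178) and its button (426,158), and four wood-coloured notch floors per rail. Next I segment the tools and the rails by colour.

Run:
```python
from h import *
im,c=snap("wrist")
def blobs(m,amin):
    n,l,s,ce=cv2.connectedComponentsWithStats(m.astype(np.uint8)); return [np.c_[np.nonzero(l==i)[::-1]] for i in range(1,n) if s[i,4]>amin]
hsv=cv2.cvtColor(im,cv2.COLOR_RGB2HSV).astype(int)
m=(hsv[...,1]>100)&(hsv[...,0]<25)&(hsv[...,2]>90); m[:125]=0;m[207:]=0;m[:,:190]=0;m[:,445:]=0
B=blobs(m,25); P=[]
for b in B:
    p=to_plane(c,b,.032); ctr=(p.min(0)+p.max(0))/2; print(b.mean(0).round(),len(b),ctr.round(4),(np.ptp(p,0)*1000).round())
    P.append(ctr)
bb=[b for b in B if b[:,0].mean()>410]; print("button",[to_plane(c,b,.014).mean(0) for b in bb])
# mat in w1
c1=dict(c); c1["position"]=np.array([0.48433179,-0.22060895,0.49369969]); c1["orientation"]=np.array([-0.10334405,-0.69885311,0.70011623,0.10373813])
i1=cv2.imread("pics/w1.png"); h1=cv2.cvtColor(i1,cv2.COLOR_BGR2HSV).astype(int)
g=((h1[...,0]>50)&(h1[...,0]<90)&(h1[...,1]>110)); 
mat=max(blobs(g,500),key=len); hull=cv2.convexHull(mat.astype(np.int32)); hm=np.zeros(g.shape,np.uint8); cv2.fillConvexPoly(hm,hull,1)
for b in blobs((cv2.erode(hm,np.ones((5,5)))>0)&~g,60):
    mm=cv2.minAreaRect((to_plane(c1,b,.003+.007)*1000).astype(np.float32)); print("tool",b.mean(0).round(),np.round(mm[0],1),np.round(mm[1],1),round(mm[2],1))
```

```text
[391. 144.] 239 [0.4966 0.0971] [12. 36.]
[340. 149.] 237 [0.4908 0.1655] [13. 37.]
[289. 153.] 232 [0.4852 0.2332] [12. 36.]
[426. 158.] 309 [0.4784 0.0489] [25. 26.]
[238. 158.] 223 [0.4796 0.3023] [13. 35.]
[392. 180.] 266 [0.4503 0.0942] [15. 52.]
[342. 184.] 250 [0.4443 0.1622] [14. 38.]
[293. 188.] 242 [0.4389 0.2281] [14. 41.]
[244. 193.] 238 [0.4323 0.2973] [14. 42.]
button [array([0.47776533, 0.04350126])]Traceback (most recent call last):
  File "<stdin>", line 16, in <module>
ValueError: max() iterable argument is empty
```

Run:
```python
from h import *
def blobs(m,amin):
    n,l,s,ce=cv2.connectedComponentsWithStats(m.astype(np.uint8)); return [np.c_[np.nonzero(l==i)[::-1]] for i in range(1,n) if s[i,4]>amin]
c1=vision.get_calibration("wrist"); c1["position"]=np.array([0.48433179,-0.22060895,0.49369969]); c1["orientation"]=np.array([-0.10334405,-0.69885311,0.70011623,0.10373813])
i1=cv2.imread("pics/w1.png").astype(int); print(i1[190,260],i1[170,345],i1[160,405])
g=(i1[...,1]>1.35*i1[...,2])
mat=max(blobs(g,500),key=len); hm=np.zeros(g.shape,np.uint8); cv2.fillConvexPoly(hm,cv2.convexHull(mat.astype(np.int32)),1)
for b in blobs((cv2.erode(hm,np.ones((5,5)))>0)&~g,60):
    mm=cv2.minAreaRect((to_plane(c1,b,.010)*1000).astype(np.float32)); print("tool",b.mean(0).round(),np.round(mm[0],1),np.round(mm[1],1),round(mm[2],1))
```

```text
[70 97 55] [134 150 160] [75 84 89]
tool [233. 156.] [456.8 -93.8] [ 16.6 143.1] 71.3
tool [405. 162.] [ 454.8 -337.8] [ 12.3 111.2] 77.5
tool [291. 174.] [ 434.  -175.7] [21.6 94.6] 73.9
tool [345. 172.] [ 437.7 -252.9] [71.8 14.4] 1.2
```

```bash
cat >> h.py <<'E'
S1=np.array([.4733,.0956]); DS=np.array([-.0057,.0678]); HR=np.radians(4.75)
def pick_place(x,y,deg,slot,w):
    a=np.radians(deg); o=w+.030
    r.move_to([x,y,.14],q(a)); gripper_to(o,25)
    r.move_l([x,y,.031],vel=.12); gripper_to(0,25)
    print("grip",telemetry.current_opening(),telemetry.current_finger_force())
    r.move_l([x,y,.15],vel=.2)
    s=S1+slot*DS; r.move_to([*s,.15],q(HR)); r.move_l([*s,.075],vel=.12)
    g=r.move_l([*s,.0585],vel=.03,guard=4); z=telemetry.current_ee_pos()[2]
    print("place",g,z,telemetry.current_opening(),telemetry.current_wrist_force())
    gripper_to(w+.022); r.move_l([*s,.15],vel=.15); print(telemetry.current_t())
E
python3 - <<'E'
from h import *
pick_place(.4377,-.2529,1.2,0,.012)
s=S1+DS; r.move_to([s[0]-.05,s[1],.22],q(HR)); snap("wrist","p1.png")
E
```

```text
grip 0.011464711774208946 24.988341629505157
place True 0.060115271526883625 0.010853535357754315 [-0.88803066  0.035685    3.19785748]
13.4
```

View pics/p1.png

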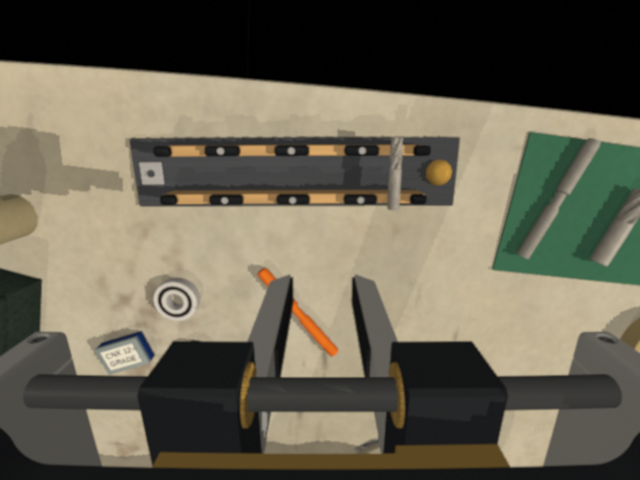

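The mill_70 lies at (395,173), across both rails in the notches beside the button (438,172). It is centred, so I go on with the other three.

Run:
```python
from h import *
pick_place(.4342,-.1765,-16.3,1,.019)
pick_place(.4548,-.3375,-12.2,2,.011)
pick_place(.4573,-.0945,-18.6,3,.014)
s=S1+1.5*DS; r.move_to([s[0]-.08,s[1],.26],q(HR)); snap("wrist","p2.png"); snap("side","s2.png")
```

```text
grip 0.019094073063279232 25.00038117170334
place True 0.060146852144909356 0.018281541688678 [ 0.28716733 -0.36513645  4.79805298]
22.0167
grip 0.010625458663247487 25.00034809112549
place True 0.060180651831042105 0.010771198945295202 [ 0.2337287  -1.66151751  3.89020845]
31.0583
grip 0.014242992679946283 25.000522434711456
place True 0.06015221820791222 0.014093435007769045 [-0.08006868  0.40497731  3.94886778]
39.1167
```

View pics/p2.png

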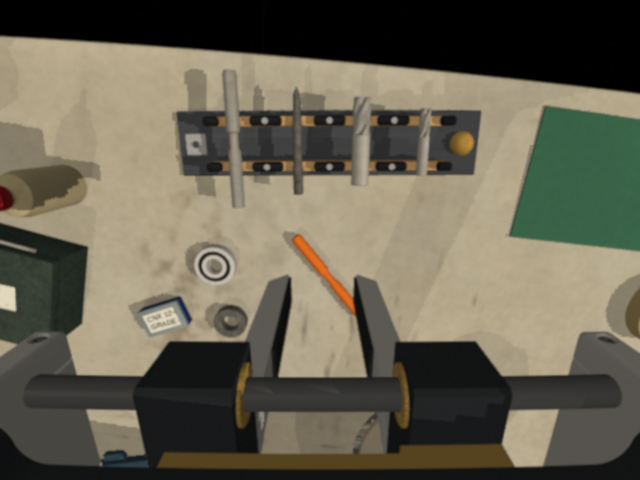

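All four tools are in their notches in the right order: mill_70 (425,142), mill_90 (361,141), punch (297,141), reamer (234,139). The reamer may be a few mm off centre, so I'll measure it.

Run:
```python
from h import *
c=vision.get_calibration("wrist")
e=np.array([np.cos(HR),np.sin(HR)]); n=np.array([-e[1],e[0]]); O=S1+1.5*DS
for nm,z,a,b in [("m70",.044,(426,108),(424,175)),("m90",.051,(362,97),(360,186)),("punch",.0375,(297,88),(298,194)),("reamer",.046,(230,70),(238,207)),("railU",.041,(265,120),(330,120)),("railL",.041,(265,166.5),(330,166.5))]:
    p=to_plane(c,[a,b],z)-O; print(nm,np.round(p@e*1000,1),(p.mean(0)@e*1000).round(1),"y",np.round(p@n*1000,1))
```

```text
m70 [ 34.5 -34. ] 0.3 y [ -99.9 -103.5]
m90 [ 44.1 -45. ] -0.5 y [-32.6 -33.3]
punch [ 54.3 -55.8] -0.8 y [33.2 34.4]
reamer [ 70.2 -68.8] 0.7 y [ 99.2 100.8]
railU [22.8 22.6] 22.7 y [67.2 -0.9]
railL [-25.2 -25.3] -25.2 y [69.4 -1.2]
```

View pics/s2.png

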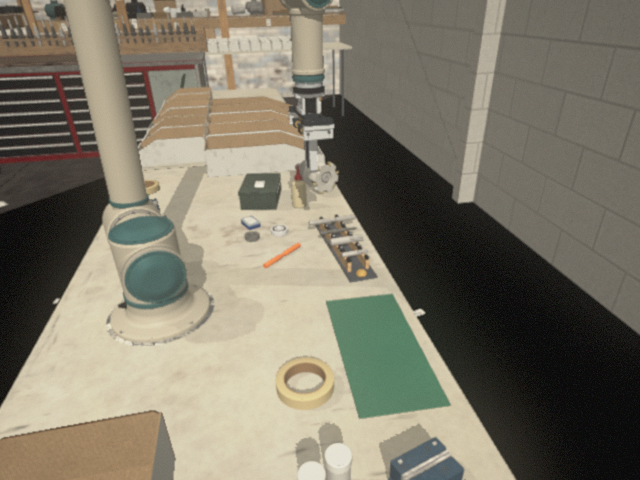

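The side view shows an empty mat, all the tools on the rest at (340,240), and the bottle and tape roll upright and undisturbed. Every tool is centred to within 2 mm, so I'm handing in.

```bash
python3 -c "
from h import *
print(r.sign_off(),telemetry.current_t())"
```

```text
the job is handed in; nothing more can be done
the job is handed in; nothing more can be done
```

All four tools are on the rest in order of length, with the shortest next to the brass button; each is down in its notches and centred to about 2 mm, and the job was handed in at about 40 s.

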